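# Clamp a moss picture in the torque-limited glue press

## Robot

A 6-joint arm with a two-finger parallel gripper is mounted at the origin on the work surface. World frame = base frame: x ahead of the robot, y to its left, z up, the work surface at z = 0. Lengths are in m, angles in rad, forces in N, time in s.
With the tool pointing down it reaches from about 0.275 to 0.85 m from the base axis. Payload 5.2 kg.
Tool frame: the origin (TCP) lies midway between the tips of the shut fingers; the grasp point (between the pads) lies 19 mm behind it (robot.grip_point_offset is the distance from the TCP to the grasp point, in m); z points along the fingers, y is the direction in which the jaws open and shut (so a half turn about z gives the same grasp; the last joint's range is limited). The gripper opens to 85 mm and grips with 20 to 120 N. Pads are 22 mm wide; open, the fingers measure 114 mm over their backs; the gripper's body (76 mm by 85 mm) begins 54 mm behind the grasp point. The pads swing forward as they close: fully open they stand 13 mm farther back than shut.
Start: joints at [0.956, 0.259, 1.535, -0, 1.348, -0.203], TCP at [0.22, 0.504, 0.231] pointing down, gripper open.
Joint ranges: [-3.14, 3.14], [-0.91, 2.08], [0.19, 2.58], [-1.22, 4.36], [0.22, 2.71], [-3.12, 3.12]. Speed limits (rad/s): [2.57, 2.57, 3.14, 3.14, 3.14, 3.14].

## Interface

Orientations are given as a 3x3 rotation matrix whose columns are the frame's x, y, z axes.
In Python, from station import monitor, eyes, hand_in, robot gives the robot as it stands.
- The arm moves only by the tool drive_tool, never from a script. Its argument "deltas" is a list that holds one entry, the list of rows, each a list of 5 numbers: the shift along the tool's x, y, z in m, then the turn about the tool's z in rad, then the finger opening in m, from 0 to 0.0854. A call has 1 to 20 rows; each row shifts and turns the commanded pose from where the row before left it, along the tool's axes as they then stand; what a row does not reach is not made up. A row lasts 1/10 s, in which the tool goes at most 50 mm and 8.59 degrees, less where a joint would pass 70% of its speed; a pose out of reach is approached as far as the arm can. A call is refused whole if a number of a shift passes 0.05 or a number of a turn 0.15, either way. A call with a gripper value outside its range is refused whole. The fingers move at their own pace and stop on an object; "force" is the grip in N (left out, the last holds). Time passes only in rows, so rows that do not move let the fingers close. It gives the time, the measured TCP pose, the force and the opening at its end, in the units of the state.
- monitor.get_state(): the state, without advancing time (a new reading comes with each control period).
- eyes.read_camera(name): name is "side" or "top" or "wrist"; returns the picture (384x512x3 uint8, red, green, blue); there is no depth.
- eyes.camera_params(name): a dict with "K" (3x3 intrinsics, pixels), "R" (3x3) and "t" (3): a world point X has camera coordinates R X + t. Camera axes: x right, y down, z forward; pixel columns grow to the right and rows downward; lengths in m; the calibration is good to about 2 mm. A picture is of the moment at which its call begins: read the wrist's pose just before it. camera_params takes no time and is no camera call; for the wrist camera it gives the pose at the moment of the call.
- hand_in(): hands the job in, once; it reports no verdict.
The state is a dict: "time": time; "q": joint angles; "qd": joint speeds; "joint_torque": joint torques, N m; "tool_pos": TCP position; "tcp_rot": TCP orientation; "wrist_force": force on the tool from outside, world axes, zero at the start; "moment": the same for the moment, N m; "grip_width": opening from 0.0 (shut) to 1.0 (fully open).
Only numpy, scipy, OpenCV 4.12 (cv2) and the standard library are available. Lean on these libraries where they do the work, as an engineer would, in place of code of your own. Each camera call takes 0.05 s, during which the arm holds its last target.

## Task

Slide the small moss picture gently along the press bed, under the foot, until its far edge is fully home against the back stop. Then turn the red torque cap clockwise, re-gripping as needed, until its slip clutch lets go: the cap should slip about 30 degrees past the dark flange below it, certainly no more than 60, as over-running wears the clutch. Leave the picture clamped and everything else where it was.

Things in the scene. Friction and masses are not known exactly. Their poses are not given: they have to be found in the camera images.
- press: Fixed blue and grey screw press. Origin on the table under the vertical screw axis; x points from its open front (robot side) to its back, z up. Bed: top 15 mm above the table, x = -160 to 110 mm, 150 mm wide. Two guides on it, 10 mm high, inner faces at y = +-48 mm. Blue bridge 44 mm wide from x = -25 to 100 mm, underside 85 mm, top 115 mm above the table, on a column behind the stop.
- stop (a point): Middle of the face of the aluminium back stop, at x = 45 mm, y = 0 in the press frame, at bed height; the stop is 25 mm high, 116 mm wide. Axes as the press.
- plaque: Loose moss picture, about 0.35 kg, flat between the guides: wooden frame 120 (x) by 90 (y) by 20 mm, moss on the near half to 29 mm, a hanging block on the far half, 26 mm high in all. Origin: centre of the underside; x to its far edge at +60 mm, near end face at -60 mm. Starts 35 to 60 mm short of home (origin then 60 mm before the stop). Over 35 N of push damages it.
- foot: Black round press foot, 32 mm across, on a steel rod below the bridge; origin at the centre of its underside, which starts 3 to 6 mm above the level of the hanging block's top. It goes down 3 mm per rad of screw turning. The screw is self-locking: the foot stays where it is left.
- screw: Dark flange on the bridge, 68 mm across, 5 mm thick, with a white mark along its own x: the screw itself. Origin on the axis at its underside, 120 mm above the table. It turns with the cap until the foot bears hard on the block, then stops while the cap slips on. Never grip or turn the flange: that bypasses the clutch. Flange and cap stay at their heights.
- cap: Red ribbed torque cap, cylinder 40 mm across, 45 mm high, white mark along its own x. Origin on the axis at its underside, 126 mm above the table; grip 26 to 32 mm above that, clear of the flange. Clockwise from above tightens; turning back while gripped loosens. The marks of cap and flange start in line; the angle between them is the slip.
- cap_grip (a point): Point on the cap's axis 30 mm above its underside, where to grip. Resisting torque while turning: about 0.28 N m with the foot free, rising over about 0.4 rad once the foot bears, then steady at 0.5 N m while the clutch slips (smoothly, no notches). The cap is sprung on its clutch (8 N m/rad): held still after a turn it keeps pushing back, over 0.35 N m once slipping, near zero if free.
- glue_mid (a point): Bystander: white glue bottle with orange cap, 44 mm wide, 100 mm high, loose beside the press; point at its centre.
- jar_mid (a point): Bystander: amber jar with steel lid, 52 mm wide, 60 mm high, loose beside the press; point at its centre.
- brush_mid (a point): Bystander: small brush lying on the table; point at its origin.
There are look-alikes about, which are no part of the job. What is shaped like the plaque but purple is not meant.

How it is judged:
By the outcome, as a careful person would: the job done as asked, in the order asked, and still so for the second after the job is handed in, with the robot touching nothing.
It also fails if it takes over 61 s, if anything falls off the work surface, if the arm or the gripper's body presses on something with over 40 N, if the wrist force passes 120 N, or if a joint passes its speed limit or range.

## Working session

There is one attempt and no reset: what is moved stays moved. The work goes in short steps, Python scripts to look and compute and a tool call to move; the robot and the scene stay as the last step left them, time stands still between calls to the robot, and variables do not carry over. Pictures are saved under pics/ and viewed, and the job is handed in when it is done.

Besides the shell and the picture viewer there is one more tool, called as a command line: name --argument value ..., lists and objects as JSON in quotes. drive_tool: Moves the arm, as the interface text tells. Its arguments: {"type":"object","properties":{"deltas":{"type":"array","items":{"type":"array","items":{"type":"array","items":{"type":"number"}}}},"force":{"type":"number"}},"required":["deltas"]}

```bash
mkdir -p pics; ls
python3 - <<'E'
from station import monitor, eyes
import cv2
s=monitor.get_state(); print(s)
for n in ("side","top","wrist"):
    p=eyes.camera_params(n); print(n,p)
    cv2.imwrite(f"pics/{n}0.png",eyes.read_camera(n)[:,:,::-1])
E
```

```text
pics
{'time': 0.0, 'q': array([ 9.56174637e-01,  2.59340148e-01,  1.53612967e+00, -1.50831747e-05,
        1.34801819e+00, -2.02773970e-01]), 'qd': array([-1.61750371e-03, -3.92706814e-05,  1.71594217e-04,  1.55407126e-03,
       -4.59430714e-04,  1.39255945e-03]), 'joint_torque': array([-6.00135099e-04, -4.46036553e+01, -2.90565062e+01, -2.32224174e-04,
        1.19518736e-02,  1.01585726e-05]), 'tool_pos': array([0.21980878, 0.50355846, 0.23045756]), 'tcp_rot': array([[-9.16383880e-01,  4.00299157e-01, -1.08093588e-03],
       [ 4.00300448e-01,  9.16382631e-01, -1.55697013e-03],
       [ 3.67297035e-04, -1.85948144e-03, -9.99998204e-01]]), 'wrist_force': array([ 0.42503648, -0.09841515,  0.47661031]), 'moment': array([-0.01548524, -0.02925404,  0.00291102]), 'grip_width': 0.9967236875925319}
side {'K': array([[455.99930718,   0.        , 250.7072488 ],
       [  0.        , 455.99930718, 192.92084103],
       [  0.        ,   0.        ,   1.        ]]), 'R': array([[ 0.93021635, -0.36645328, -0.02023694],
       [-0.250331  , -0.5931934 , -0.76515095],
       [ 0.26838766,  0.71682186, -0.64353281]]), 't': array([-0.56720877,  0.28751308,  1.14987032])}
top {'K': array([[387.94600658,   0.        , 251.72847791],
       [  0.        , 387.94600658, 200.66309799],
       [  0.        ,   0.        ,   1.        ]]), 'R': array([[ 0.02305268, -0.99966498,  0.01176829],
       [-0.99891263, -0.02350928, -0.04026016],
       [ 0.04052334, -0.01082739, -0.99911993]]), 't': array([0.04786708, 0.62014322, 1.13345972])}
wrist {'K': array([[291.65962359,   0.        , 262.70532435],
       [  0.        , 291.65962359, 197.21275963],
       [  0.        ,   0.        ,   1.        ]]), 'R': array([[ 0.40139602,  0.91590379, -0.00121644],
       [ 0.88023876, -0.38539807,  0.27685384],
       [ 0.25310267, -0.11219878, -0.96091127]]), 't': array([-0.54915368, -0.03424261,  0.37968645])}
```

View pics/side0.png

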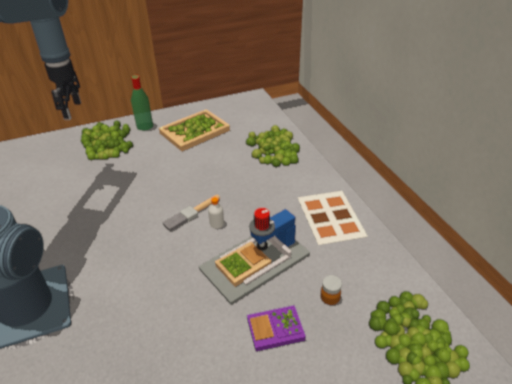

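View pics/top0.png

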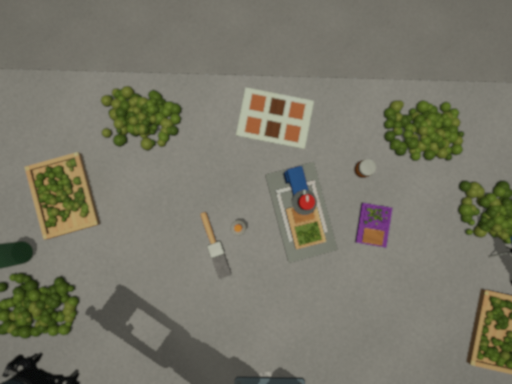

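View pics/wrist0.png

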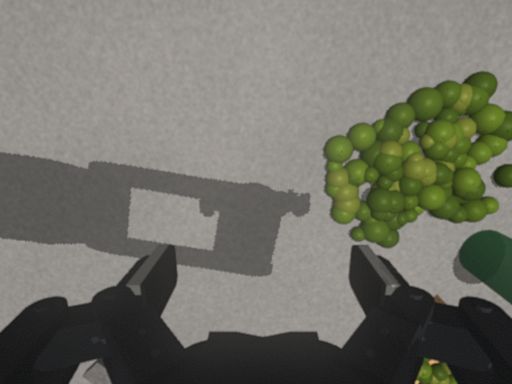

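Run:
```python
import cv2
a=cv2.imread('pics/top0.png')[150:275,225:400]; cv2.imwrite('pics/topc.png',cv2.resize(a,None,fx=4.5,fy=4.5,interpolation=cv2.INTER_CUBIC))
a=cv2.imread('pics/side0.png')[190:310,190:350]; cv2.imwrite('pics/sidec.png',cv2.resize(a,None,fx=5,fy=5,interpolation=cv2.INTER_CUBIC))
```

```text
(no output)
```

View pics/topc.png

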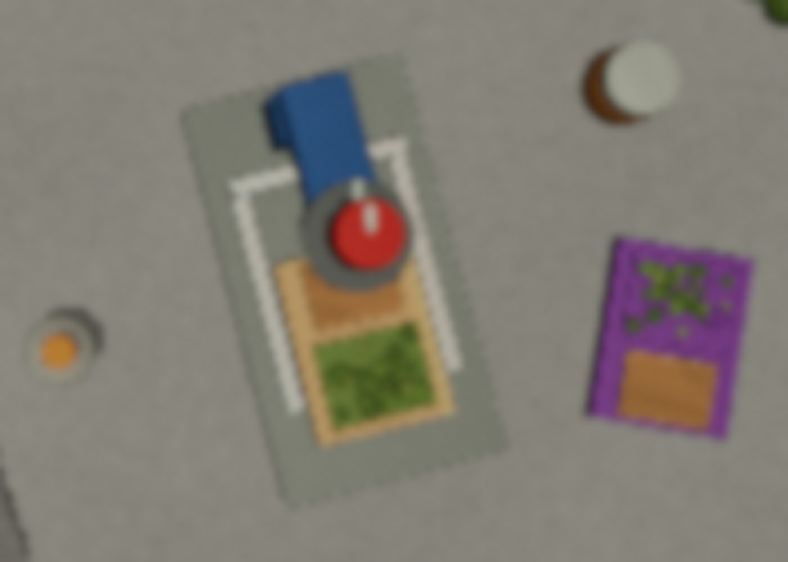

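View pics/sidec.png

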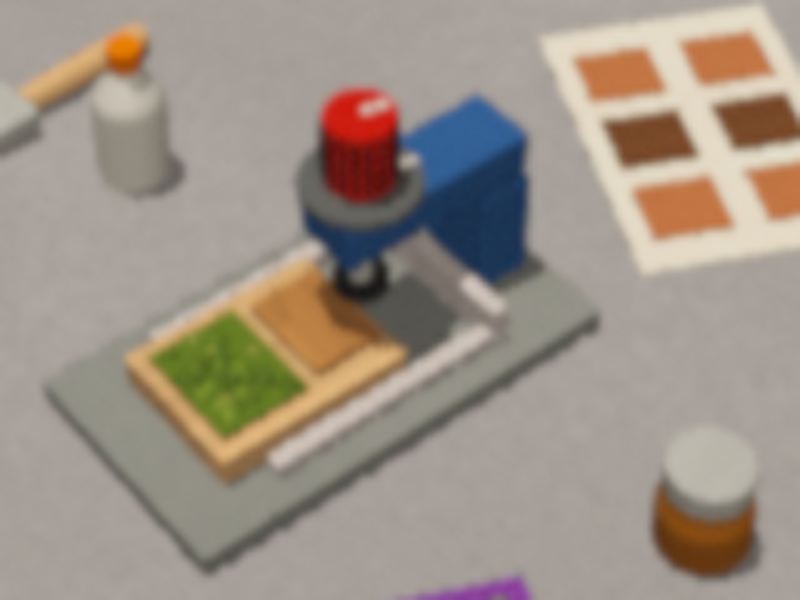

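```bash
cat > h.py <<'E'
import numpy as np
from station import eyes
from scipy.optimize import least_squares
def proj(n,X):
    p=eyes.camera_params(n); c=np.atleast_2d(X)@p["R"].T+p["t"]; u=c@p["K"].T; return u[:,:2]/u[:,2:]
def ray(n,px,z):
    p=eyes.camera_params(n); d=p["R"].T@np.linalg.solve(p["K"],np.array([px[0],px[1],1.])); o=-p["R"].T@p["t"]
    return o+d*(z-o[2])/d[2]
E
python3 - <<'E'
from h import *
T=lambda x,y:((x+.5)/4.5-.5+225,(y+.5)/4.5-.5+150)
S=lambda x,y:((x+.5)/5-.5+190,(y+.5)/5-.5+190)
L=[[-.16,.075,.015],[-.16,-.075,.015],[.11,.075,.015],[.11,-.075,.015],[0,0,.171]]
top=[T(288,505),T(508,449),T(183,108),T(403,55),T(370,232)]
Ls=[[-.16,.075,.015],[-.16,-.075,.015],[.11,-.075,.015],[0,0,.171]]
side=[S(45,388),S(208,562),S(598,312),S(360,117)]
def W(p,L):
    c,s=np.cos(p[2]),np.sin(p[2]);L=np.array(L);return np.c_[p[0]+c*L[:,0]-s*L[:,1],p[1]+s*L[:,0]+c*L[:,1],L[:,2]]
f=lambda p:np.r_[(proj("top",W(p,L))-top).ravel(),(proj("side",W(p,Ls))-side).ravel()]
r=least_squares(f,[.55,-.1,.2],loss='soft_l1');print(r.x,np.degrees(r.x[2]));print(f(r.x).round(2))
p=r.x
# plaque corners near end top z=.035
def toP(w):
    d=np.array(w[:2])-p[:2];c,s=np.cos(p[2]),np.sin(p[2]);return [c*d[0]+s*d[1],-s*d[0]+c*d[1]]
for q in [T(322,445),T(456,411),T(276,262)]:print('top',np.round(toP(ray("top",q,.035)),4))
for q in [S(126,360),S(228,470),S(408,352)]:print('side',np.round(toP(ray("side",q,.035)),4))
print('glue',toP(ray("top",T(57,350),.1)),ray("top",T(57,350),.1),'jar',toP(ray("top",T(643,80),.06)),'brush',toP(ray("top",(217,245),.01)))
for a,b in [(T(370,205),T(370,232))]:
    d=ray("top",a,.171)-ray("top",b,.171);print('capmark',np.degrees(np.arctan2(d[1],d[0])))
print('flmark',toP(ray("top",T(358,190),.125)))
E
```

```text
[ 0.61373471 -0.07779095  0.28057123] 16.07554750161664
[ 0.03  0.93  0.4   0.23 -0.21  0.34 -0.2  -0.66  0.55  0.29 -0.35 -1.24
 -0.33  0.22  1.46 -0.29  0.52 -0.56]
top [-0.1232  0.0449]
top [-0.1242 -0.044 ]
top [-0.0024  0.0432]
side [-0.1254  0.0445]
side [-0.1262 -0.0483]
side [-0.0053 -0.0442]
glue [np.float64(-0.019756905366175734), np.float64(0.19159471319806645)] [0.5416969  0.10084114 0.1       ] jar [np.float64(0.049889921983567745), np.float64(-0.2090425821524148)] brush [np.float64(-0.05647598443415798), np.float64(0.2652215485570418)]
capmark 0.9927845458925154
flmark [np.float64(0.02688514882251189), np.float64(-0.005734935722317025)]
```

drive_tool --deltas '[[[-0.028,-0.028,0,0,0],[-0.028,-0.028,0,0,0],[-0.028,-0.028,0,0,0],[-0.028,-0.028,0,0,0],[-0.028,-0.028,0,0,0],[-0.028,-0.028,0,0,0],[-0.028,-0.028,0,0,0],[-0.028,-0.028,0,0,0],[-0.028,-0.028,0,0,0],[-0.028,-0.028,0,0,0],[-0.028,-0.028,0,0,0],[-0.028,-0.028,0,0,0],[-0.028,-0.028,0,0,0],[-0.028,-0.028,0,0,0],[-0.028,-0.028,0,0,0],[-0.028,-0.028,0,0,0],[-0.027,-0.027,0,0,0]]]'

```text
time: 1.85
tool_pos: [0.4655, -0.1231, 0.2311]
tcp_rot: [[-0.916, 0.401, -0.0], [0.401, 0.916, 0.0], [0.0, 0.0, -1.0]]
wrist_force: [0.1, 0.8, 0.4]
grip_width: -0.001
```

drive_tool --deltas '[[[0,0,0.02,-0.14,0],[0,0,0.02,-0.14,0],[0,0,0.02,-0.14,0],[0,0,0.02,-0.14,0],[0,0,0.02,-0.133,0],[0,0,0,0,0]]]'

```text
time: 2.45
tool_pos: [0.4633, -0.1204, 0.1288]
tcp_rot: [[-0.96, -0.279, -0.005], [-0.279, 0.96, 0.003], [0.004, 0.004, -1.0]]
wrist_force: [-0.0, -0.2, -0.3]
grip_width: -0.004
```

```bash
cat >> h.py <<'E'
P=np.array([0.6137,-0.0778]);YAW=0.2806
def delta(target_press, z, s, ang=None):
    c,sn=np.cos(YAW),np.sin(YAW);x,y=target_press
    w=np.array([P[0]+c*x-sn*y,P[1]+sn*x+c*y,z]); return s["tcp_rot"].T@(w-s["tool_pos"])
def toP(w):
    d=np.array(w[:2])-P;c,s=np.cos(YAW),np.sin(YAW);return np.array([c*d[0]+s*d[1],-s*d[0]+c*d[1]])
E
python3 - <<'E'
from h import *
from station import monitor,robot
import cv2
s=monitor.get_state();print(s["time"],s["tool_pos"],s["q"],s["wrist_force"],s["moment"],s["grip_width"])
R=s["tcp_rot"];print('x ang err to 196.08deg',np.degrees(np.arctan2(R[1,0],R[0,0]))%360-196.08, toP(s["tool_pos"]), delta((-.155,0),.13,s))
print(robot.grip_point_offset,[a for a in dir(robot) if a[0]!='_'])
cv2.imwrite('pics/w1.png',eyes.read_camera("wrist")[:,:,::-1])
print(eyes.camera_params("wrist"))
E
```

```text
2.45 [ 0.46326043 -0.12036145  0.12875312] [-4.87789711e-01  2.34227765e-01  1.84105012e+00 -1.74832535e-05
  1.07234098e+00 -2.34083670e+00] [-0.01076274 -0.21215727 -0.33139944] [ 0.10548046 -0.03370488 -0.02902277] -0.004206355715724603
x ang err to 196.08deg 0.09277310392658933 [-0.15634243  0.00076472] [-0.00133574 -0.00076171 -0.00125589]
0.0187 ['Unreachable', 'grip_point_offset']
{'K': array([[291.65962359,   0.        , 262.70532435],
       [  0.        , 291.65962359, 197.21275963],
       [  0.        ,   0.        ,   1.        ]]), 'R': array([[-0.27351349,  0.96186575,  0.00215571],
       [ 0.92499671,  0.26241362,  0.27480934],
       [ 0.263764  ,  0.07715809, -0.96149632]]), 't': array([ 0.24226656, -0.40477978,  0.16932801])}
```

View pics/w1.png

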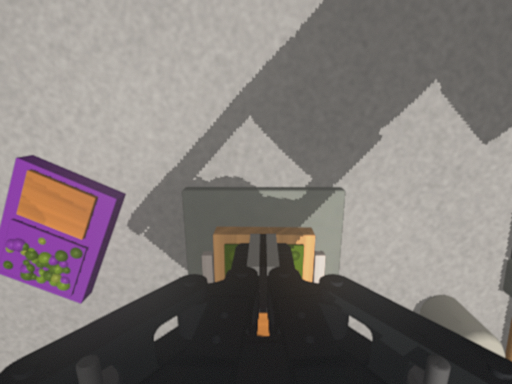

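Run:
```python
from h import *
for q,z in [((183,188),.015),((345,188),.015),((214,228.5),.035),((314,228.5),.035)]: print(toP(ray("wrist",q,z)))
```

```text
[-0.16151705 -0.0718142 ]
[-0.16091042  0.07619667]
[-0.12981767 -0.04191324]
[-0.12942898  0.04583465]
```

drive_tool --deltas '[[[0,0,0.03,0,0],[0,0,0.03,0,0],[0,0,0.03,0,0],[0,0,0.014,0,0],[0,0,0,0,0]]]'

```text
time: 3.0
tool_pos: [0.4647, -0.1211, 0.0265]
tcp_rot: [[-0.962, -0.274, -0.002], [-0.274, 0.962, 0.001], [0.002, 0.002, -1.0]]
wrist_force: [0.2, 0.3, 0.4]
grip_width: 0.004
```

drive_tool --deltas '[[[-0.005,0,0,0,0],[-0.005,0,0,0,0],[-0.003,0,0,0,0],[-0.003,0,0,0,0],[-0.003,0,0,0,0],[-0.003,0,0,0,0],[-0.003,0,0,0,0],[-0.003,0,0,0,0],[-0.003,0,0,0,0]]]'

```text
time: 3.9
tool_pos: [0.495, -0.1127, 0.0273]
tcp_rot: [[-0.961, -0.277, -0.001], [-0.277, 0.961, 0.0], [0.0, 0.0, -1.0]]
wrist_force: [-3.5, -0.7, 2.8]
grip_width: 0.001
```

drive_tool --deltas '[[[-0.003,0,0,0,0],[-0.003,0,0,0,0],[-0.003,0,0,0,0],[-0.003,0,0,0,0],[-0.003,0,0,0,0],[-0.003,0,0,0,0],[-0.003,0,0,0,0],[-0.003,0,0,0,0],[-0.003,0,0,0,0],[-0.001,0,0,0,0]]]'

```text
time: 4.9
tool_pos: [0.5224, -0.1049, 0.0273]
tcp_rot: [[-0.961, -0.278, 0.0], [-0.278, 0.961, -0.0], [-0.0, -0.0, -1.0]]
wrist_force: [-2.8, -0.7, 0.5]
grip_width: 0.001
```

drive_tool --deltas '[[[-0.001,0,0,0,0],[-0.001,0,0,0,0],[-0.001,0,0,0,0]]]'

```text
time: 5.2
tool_pos: [0.5248, -0.1041, 0.0273]
tcp_rot: [[-0.961, -0.277, -0.0], [-0.277, 0.961, 0.0], [0.0, 0.0, -1.0]]
wrist_force: [-1.9, -0.5, 1.3]
grip_width: -0.002
```

drive_tool --deltas '[[[-0.001,0,0,0,0],[-0.001,0,0,0,0],[-0.001,0,0,0,0]]]'

```text
time: 5.5
tool_pos: [0.5278, -0.1033, 0.0273]
tcp_rot: [[-0.961, -0.277, -0.0], [-0.277, 0.961, 0.0], [0.0, 0.0, -1.0]]
wrist_force: [-2.6, -1.3, 0.3]
grip_width: -0.001
```

drive_tool --deltas '[[[-0.001,0,0,0,0],[-0.001,0,0,0,0]]]'

```text
time: 5.7
tool_pos: [0.5297, -0.1028, 0.0273]
tcp_rot: [[-0.961, -0.277, 0.0], [-0.277, 0.961, -0.0], [-0.0, -0.0, -1.0]]
wrist_force: [-1.3, -1.3, 0.0]
grip_width: -0.0
```

drive_tool --deltas '[[[-0.001,0,0,0,0],[-0.001,0,0,0,0]]]'

```text
time: 5.9
tool_pos: [0.5307, -0.1023, 0.0272]
tcp_rot: [[-0.961, -0.278, -0.002], [-0.278, 0.961, -0.0], [0.002, 0.0, -1.0]]
wrist_force: [-7.7, -2.6, 2.8]
grip_width: 0.0
```

drive_tool --deltas '[[[-0.0007,0,0,0,0]]]'

```text
time: 6.0
tool_pos: [0.5307, -0.1022, 0.0272]
tcp_rot: [[-0.961, -0.278, -0.003], [-0.278, 0.961, -0.0], [0.003, 0.001, -1.0]]
wrist_force: [-9.0, -3.9, 5.4]
grip_width: 0.003
```

drive_tool --deltas '[[[-0.0007,0,0,0,0]]]'

```text
time: 6.1
tool_pos: [0.5307, -0.1021, 0.0272]
tcp_rot: [[-0.96, -0.278, -0.005], [-0.278, 0.96, -0.0], [0.004, 0.001, -1.0]]
wrist_force: [-11.0, -3.8, 7.2]
grip_width: -0.004
```

drive_tool --deltas '[[[-0.0005,0,0,0,0],[0,0,0,0,0]]]'

```text
time: 6.3
tool_pos: [0.5307, -0.102, 0.0272]
tcp_rot: [[-0.96, -0.278, -0.005], [-0.278, 0.961, -0.0], [0.005, 0.001, -1.0]]
wrist_force: [-10.3, -4.3, 6.3]
grip_width: 0.001
```

drive_tool --deltas '[[[0.005,0,0,0,0],[0.015,0,0,0,0],[0.03,0,0,0,0],[0,0,-0.04,0,0.085],[0,0,-0.04,0,0.085],[0,0,-0.04,0,0.085],[0,0,0,0,0.085]]]'

```text
time: 7.0
tool_pos: [0.4898, -0.1173, 0.1533]
tcp_rot: [[-0.961, -0.277, 0.012], [-0.278, 0.961, -0.005], [-0.01, -0.008, -1.0]]
wrist_force: [1.0, -0.1, 0.2]
grip_width: 0.68
```

Run:
```python
from h import *
from station import monitor
import cv2
s=monitor.get_state();print(s["time"],s["tool_pos"],s["moment"],s["grip_width"],delta((0,0),.21,s))
for n,(a,b,c,d) in dict(side=(190,310,190,350),wrist=(150,384,100,420)).items():
    im=eyes.read_camera(n)[:,:,::-1]
    cv2.imwrite(f'pics/{n}2.png',cv2.resize(im[a:b,c:d],None,fx=800/(d-c),fy=800/(d-c),interpolation=cv2.INTER_CUBIC))
```

```text
7.0 [ 0.48976531 -0.1173221   0.15333644] [ 0.02232417 -0.03413631  0.02445342] 0.6795935410964715 [-0.13061908  0.00310351 -0.05533163]
```

View pics/side2.png

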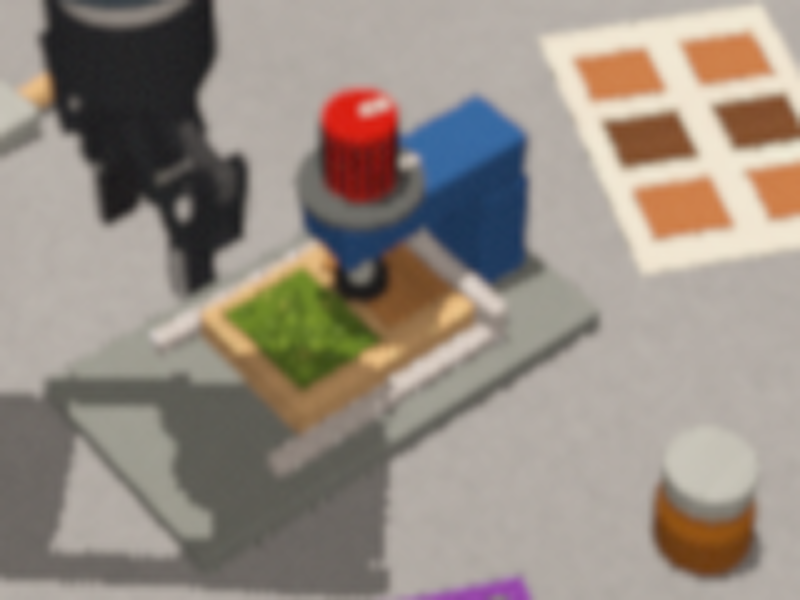

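View pics/wrist2.png

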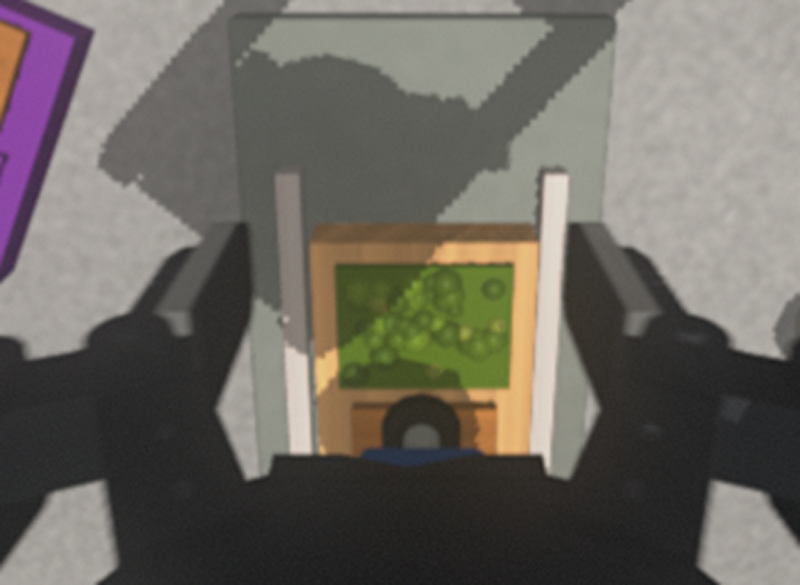

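drive_tool --deltas '[[[0,0,-0.03,0,0.085],[0,0,-0.03,0,0.085],[-0.026,0.001,0,0,0.085],[-0.026,0.001,0,0,0.085],[-0.026,0,0,0,0.085],[-0.026,0,0,0,0.085],[-0.025,0,0,0,0.085],[0,0,0,0,0.085],[0,0,0,0,0.085]]]'

```text
time: 8.0
tool_pos: [0.6082, -0.0774, 0.2051]
tcp_rot: [[-0.96, -0.278, -0.003], [-0.278, 0.96, 0.001], [0.003, 0.002, -1.0]]
wrist_force: [-0.6, -0.1, 0.3]
grip_width: 0.999
```

Run:
```python
from h import *
from station import monitor
import cv2
S=lambda x,y:((x+.5)/5-.5+190,(y+.5)/5-.5+190)
for q in [(203,322),(305,432)]: print(toP(ray("side",S(*q),.035)))
s=monitor.get_state();print(s["time"],s["tool_pos"],s["tcp_rot"],s["moment"],s["grip_width"],delta((0,0),.135,s),s["q"])
im=eyes.read_camera("wrist")[:,:,::-1]
cv2.imwrite('pics/w3.png',cv2.resize(im[100:384,100:420],(800,710),interpolation=cv2.INTER_CUBIC))
print('proj cap top centre',proj("wrist",[[P[0],P[1],.171]]),'tcp',proj("wrist",[s["tool_pos"]]))
```

```text
[-0.07776005  0.04098272]
[-0.08089672 -0.05306877]
8.0 [ 0.60823177 -0.07735551  0.20509543] [[-0.96047948 -0.27833164 -0.00326521]
 [-0.27833627  0.96048312  0.00104985]
 [ 0.00284398  0.00191719 -0.99999412]] [-0.01215475  0.02764831  0.0318238 ] 0.9992443428391068 [-0.00532776 -0.00208329  0.0700767 ] [-3.08217698e-01  3.90862805e-01  1.41191011e+00  1.01004356e-05
  1.34224957e+00 -2.16107627e+00]
proj cap top centre [[258.83013299 234.57665579]] tcp [[261.66314754 250.86621803]]
```

View pics/w3.png

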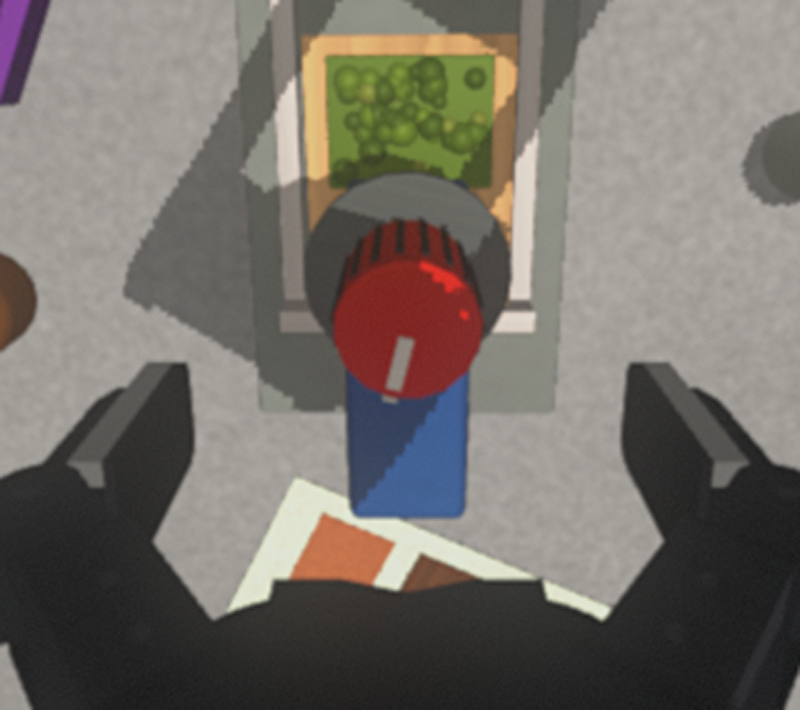

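Run:
```python
from h import *
from station import monitor
s=monitor.get_state()
w=ray("wrist",(263.0,231.2),.171);print(w,toP(w),s["tcp_rot"].T@(w-s["tool_pos"]))
T=lambda x,y:((x+.5)/4.5-.5+225,(y+.5)/4.5-.5+150)
S=lambda x,y:((x+.5)/5-.5+190,(y+.5)/5-.5+190)
print(ray("top",T(370,233),.171),ray("side",S(360,117),.171))
```

```text
[ 0.61064439 -0.07582398  0.171     ] [-0.00238888  0.00274493] [-0.00327759  0.00086758  0.03457845]
[ 0.61387283 -0.07637731  0.171     ] [ 0.61173987 -0.07920148  0.171     ]
```

drive_tool --deltas '[[[-0.0045,0,0,0,0.085],[0,0,0.025,0,0.085],[0,0,0.025,0,0.085],[0,0,0.02,0,0.085],[0,0,0,0,0.085]]]'

```text
time: 8.55
tool_pos: [0.6106, -0.0762, 0.1343]
tcp_rot: [[-0.961, -0.277, -0.006], [-0.277, 0.961, 0.002], [0.005, 0.003, -1.0]]
wrist_force: [-0.0, 0.2, -0.6]
grip_width: 0.996
```

drive_tool --deltas '[[[0,0,0,0,0.03],[0,0,0,0,0.03],[0,0,0,0,0.03],[0,0,0,0,0.03],[0,0,0,0,0.03],[0,0,0,0,0.03],[0,0,0,0,0.03]]]' --force 70

```text
time: 9.25
tool_pos: [0.6137, -0.076, 0.1393]
tcp_rot: [[-0.961, -0.278, 0.002], [-0.278, 0.961, 0.0], [-0.002, -0.0, -1.0]]
wrist_force: [-1.4, 3.0, 5.5]
grip_width: 0.451
```

```bash
cat > st.py <<'E'
from h import *
from station import monitor
s=monitor.get_state();R=s["tcp_rot"]
print(s["time"],s["tool_pos"].round(4),'F',s["wrist_force"].round(1),'M',s["moment"].round(3),'w',round(s["grip_width"]*85.4,1),'xang',round(np.degrees(np.arctan2(R[1,0],R[0,0]))%360,2),'q6',s["q"][5].round(3))
E
python3 st.py
```

```text
9.25 [ 0.6137 -0.076   0.1393] F [-1.4  3.   5.5] M [ 0.423  0.288 -0.037] w 38.5 xang 196.13 q6 -2.157
```

drive_tool --deltas '[[[0,0,0,0,0.03],[0,0,0,0,0.03]]]'

```text
time: 9.45
tool_pos: [0.6137, -0.076, 0.1393]
tcp_rot: [[-0.961, -0.278, 0.002], [-0.278, 0.961, 0.0], [-0.002, -0.0, -1.0]]
wrist_force: [-2.5, 2.4, 6.2]
grip_width: 0.45
```

```bash
python3 st.py
python3 - <<'E'
from h import *
import cv2
im=eyes.read_camera("side")[:,:,::-1][150:290,180:340]
cv2.imwrite('pics/s4.png',cv2.resize(im,None,fx=4,fy=4,interpolation=cv2.INTER_CUBIC))
E
```

```text
9.45 [ 0.6137 -0.076   0.1393] F [-2.5  2.4  6.2] M [ 0.352  0.245 -0.005] w 38.5 xang 196.13 q6 -2.157
```

View pics/s4.png

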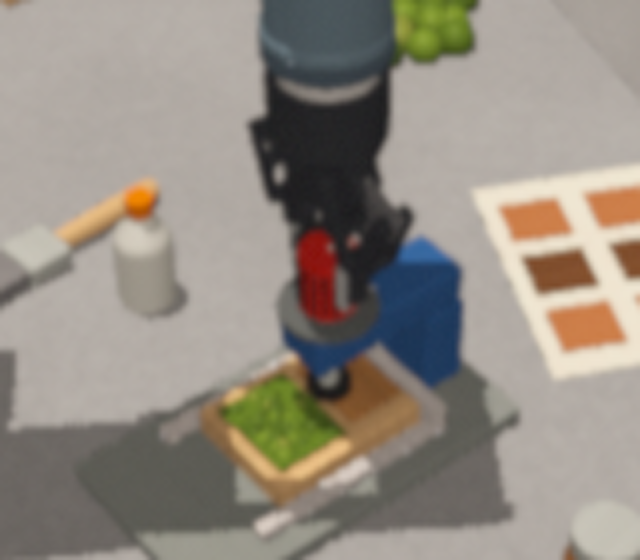

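drive_tool --deltas '[[[0,0,0,0.05,0.03],[0,0,0,0.1,0.03],[0,0,0,0.1,0.03],[0,0,0,0.1,0.03],[0,0,0,0.1,0.03],[0,0,0,0.1,0.03],[0,0,0,0.1,0.03],[0,0,0,0.1,0.03],[0,0,0,0.05,0.03]]]'

```text
time: 10.4
tool_pos: [0.6134, -0.0766, 0.1393]
tcp_rot: [[-0.867, 0.498, 0.002], [0.498, 0.867, -0.001], [-0.002, 0.0, -1.0]]
wrist_force: [-2.3, 1.4, 5.6]
grip_width: 0.446
```

```bash
python3 st.py
```

```text
10.4 [ 0.6134 -0.0766  0.1393] F [-2.3  1.4  5.6] M [0.069 0.453 0.296] w 38.1 xang 150.13 q6 -1.354
```

drive_tool --deltas '[[[0,0,0,0.05,0.03],[0,0,0,0.05,0.03],[0,0,0,0.05,0.03],[0,0,0,0.05,0.03]]]'

```text
time: 10.8
tool_pos: [0.6133, -0.0767, 0.1393]
tcp_rot: [[-0.752, 0.659, 0.002], [0.659, 0.752, -0.001], [-0.002, 0.0, -1.0]]
wrist_force: [-2.5, 0.3, 5.7]
grip_width: 0.449
```

```bash
python3 st.py
python3 - <<'E'
from h import *
import cv2
im=eyes.read_camera("side")[:,:,::-1][190:290,200:330]
cv2.imwrite('pics/s5.png',cv2.resize(im,None,fx=6,fy=6,interpolation=cv2.INTER_CUBIC))
im=eyes.read_camera("wrist")[:,:,::-1]
cv2.imwrite('pics/w5.png',cv2.resize(im[100:384,100:420],(800,710),interpolation=cv2.INTER_CUBIC))
E
```

```text
10.8 [ 0.6133 -0.0767  0.1393] F [-2.5  0.3  5.7] M [-0.066  0.616  0.248] w 38.3 xang 138.75 q6 -1.155
```

View pics/s5.png

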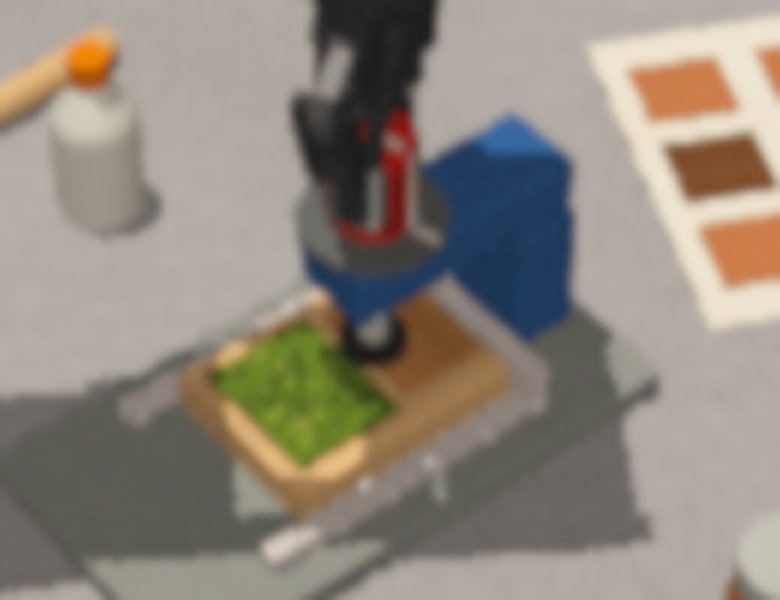

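View pics/w5.png

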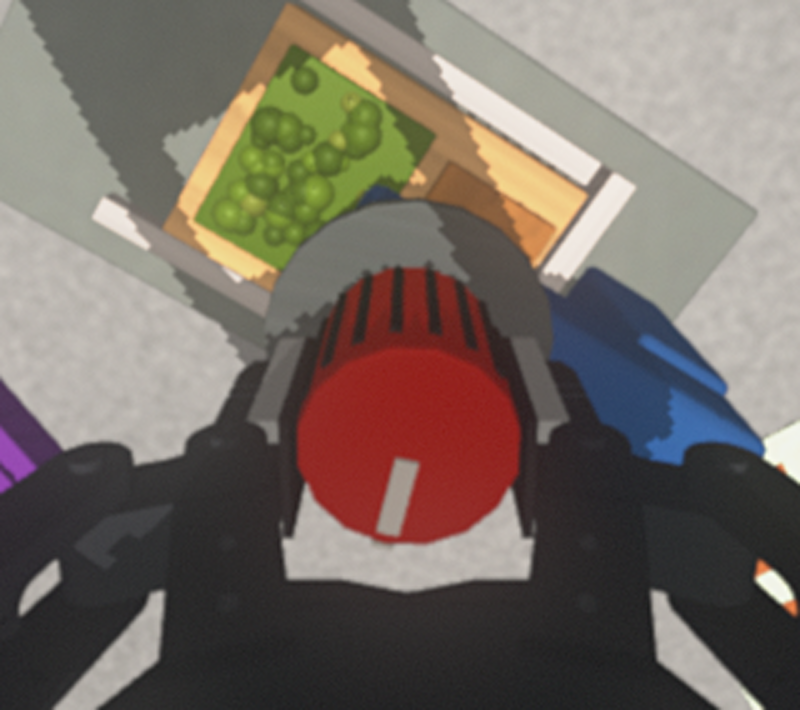

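drive_tool --deltas '[[[0,0,0,0.05,0.03],[0,0,0,0.05,0.03],[0,0,0,0.05,0.03],[0,0,0,0.05,0.03]]]'

```text
time: 11.3
tool_pos: [0.6131, -0.0768, 0.1393]
tcp_rot: [[-0.606, 0.796, 0.001], [0.796, 0.606, -0.001], [-0.002, 0.0, -1.0]]
wrist_force: [-3.5, 0.9, 7.2]
grip_width: 0.45
```

```bash
python3 st.py
```

```text
11.3 [ 0.6131 -0.0768  0.1393] F [-3.5  0.9  7.2] M [-0.039  0.743  0.274] w 38.5 xang 127.29 q6 -0.955
```

drive_tool --deltas '[[[0,0,0,0.05,0.03],[0,0,0,0.05,0.03],[0,0,0,0.05,0.03]]]'

```text
time: 11.6
tool_pos: [0.613, -0.0768, 0.1393]
tcp_rot: [[-0.48, 0.877, 0.001], [0.877, 0.48, -0.001], [-0.001, 0.0, -1.0]]
wrist_force: [-3.4, -0.3, 6.8]
grip_width: 0.449
```

```bash
python3 st.py
```

```text
11.6 [ 0.613  -0.0768  0.1393] F [-3.4 -0.3  6.8] M [-0.038  0.802  0.311] w 38.3 xang 118.7 q6 -0.805
```

drive_tool --deltas '[[[0,0,0,0.05,0.03],[0,0,0,0.05,0.03],[0,0,0,0.05,0.03]]]'

```text
time: 11.9
tool_pos: [0.6129, -0.0768, 0.1393]
tcp_rot: [[-0.344, 0.939, 0.001], [0.939, 0.344, -0.001], [-0.001, 0.0, -1.0]]
wrist_force: [-3.5, -0.2, 6.7]
grip_width: 0.446
```

```bash
python3 st.py
```

```text
11.9 [ 0.6129 -0.0768  0.1393] F [-3.5 -0.2  6.7] M [-0.039  0.849  0.304] w 38.1 xang 110.1 q6 -0.655
```

drive_tool --deltas '[[[0,0,0,0.05,0.03],[0,0,0,0.05,0.03]]]'

```text
time: 12.1
tool_pos: [0.6128, -0.0768, 0.1393]
tcp_rot: [[-0.248, 0.969, 0.0], [0.969, 0.248, -0.001], [-0.001, 0.0, -1.0]]
wrist_force: [-3.7, 0.3, 8.0]
grip_width: 0.448
```

```bash
python3 st.py
```

```text
12.1 [ 0.6128 -0.0768  0.1393] F [-3.7  0.3  8. ] M [-0.018  0.876  0.283] w 38.2 xang 104.37 q6 -0.555
```

drive_tool --deltas '[[[0,0,0,0.05,0.03],[0,0,0,0.05,0.03]]]'

```text
time: 12.3
tool_pos: [0.6127, -0.0768, 0.1393]
tcp_rot: [[-0.15, 0.989, 0.0], [0.989, 0.15, -0.001], [-0.001, 0.0, -1.0]]
wrist_force: [-4.2, -1.3, 7.0]
grip_width: 0.455
```

```bash
python3 st.py
```

```text
12.3 [ 0.6127 -0.0768  0.1393] F [-4.2 -1.3  7. ] M [-0.042  0.983  0.288] w 38.8 xang 98.64 q6 -0.455
```

drive_tool --deltas '[[[0,0,0,0.05,0.03],[0,0,0,0.05,0.03]]]'

```text
time: 12.5
tool_pos: [0.6126, -0.0768, 0.1393]
tcp_rot: [[-0.051, 0.999, 0.0], [0.999, 0.051, -0.001], [-0.001, 0.0, -1.0]]
wrist_force: [-5.0, 0.6, 8.0]
grip_width: 0.453
```

```bash
python3 st.py
```

```text
12.5 [ 0.6126 -0.0768  0.1393] F [-5.   0.6  8. ] M [0.014 0.972 0.246] w 38.7 xang 92.91 q6 -0.355
```

drive_tool --deltas '[[[0,0,0,0.05,0.03],[0,0,0,0.05,0.03]]]'

```text
time: 12.7
tool_pos: [0.6126, -0.0768, 0.1393]
tcp_rot: [[0.049, 0.999, -0.0], [0.999, -0.049, -0.001], [-0.001, 0.0, -1.0]]
wrist_force: [-4.2, -0.1, 8.5]
grip_width: 0.448
```

```bash
python3 st.py
```

```text
12.7 [ 0.6126 -0.0768  0.1393] F [-4.2 -0.1  8.5] M [0.063 1.032 0.542] w 38.3 xang 87.2 q6 -0.255
```

drive_tool --deltas '[[[0,0,0,0.05,0.03],[0,0,0,0.05,0.03]]]'

```text
time: 12.9
tool_pos: [0.6125, -0.0767, 0.1393]
tcp_rot: [[0.148, 0.989, -0.0], [0.989, -0.148, -0.001], [-0.001, -0.0, -1.0]]
wrist_force: [-5.6, -0.0, 8.8]
grip_width: 0.448
```

```bash
python3 st.py
python3 - <<'E'
from h import *
import cv2
im=eyes.read_camera("side")[:,:,::-1][190:290,200:330]
cv2.imwrite('pics/s6.png',cv2.resize(im,None,fx=6,fy=6,interpolation=cv2.INTER_CUBIC))
im=eyes.read_camera("wrist")[:,:,::-1]
cv2.imwrite('pics/w6.png',cv2.resize(im[100:384,100:420],(800,710),interpolation=cv2.INTER_CUBIC))
E
```

```text
12.9 [ 0.6125 -0.0767  0.1393] F [-5.6 -0.   8.8] M [0.051 1.061 0.549] w 38.2 xang 81.48 q6 -0.155
```

View pics/s6.png

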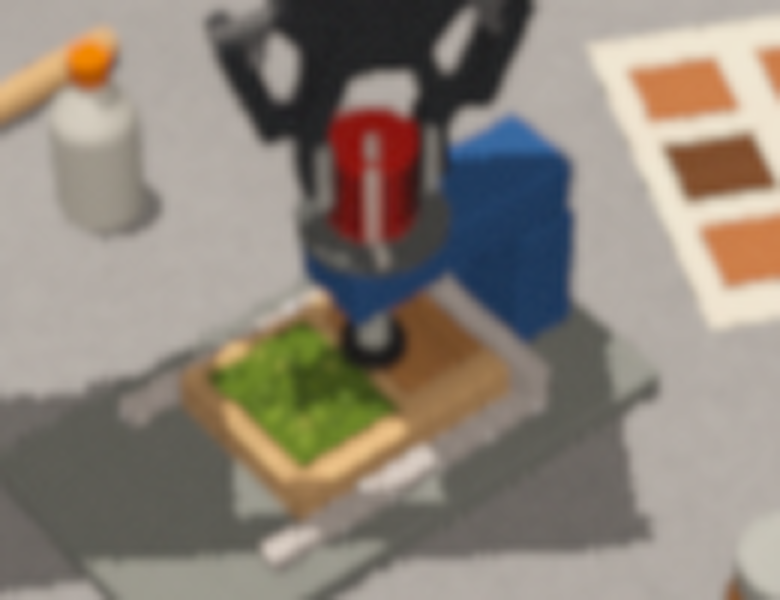

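View pics/w6.png

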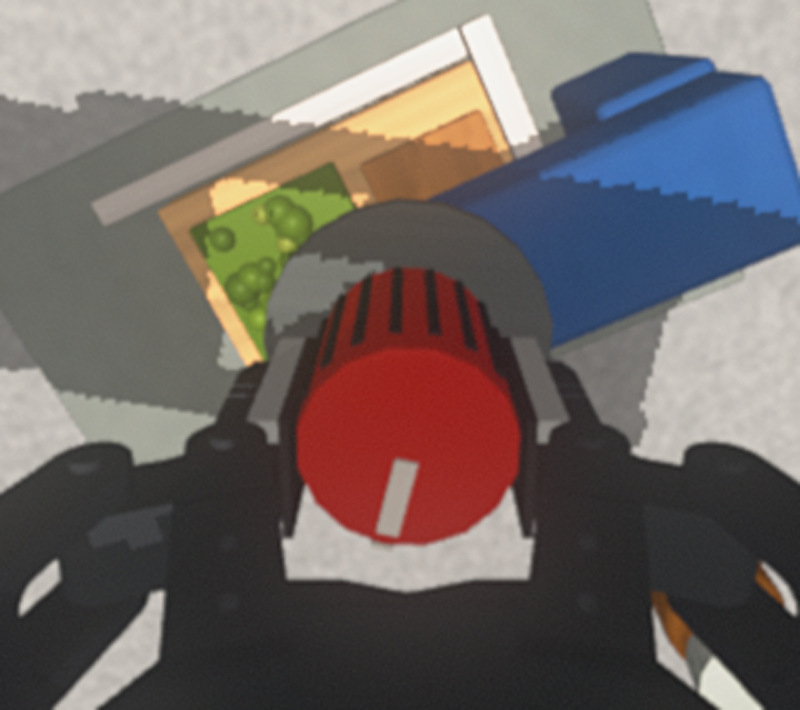

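Run:
```python
from h import *
import cv2
C=np.array([.6127,-.0768])
S=lambda x,y:((x+.5)/6-.5+200,(y+.5)/6-.5+190)
for q,z in [((380,258),.125),((384,268),.125),((376,243),.125),((372,135),.171),((372,162),.171)]:
    w=ray("side",S(*q),z);d=w[:2]-C;print(q,np.hypot(*d),np.degrees(np.arctan2(d[1],d[0])))
for a in range(-135,-60,5):
    r=np.radians(a);print(a,[ (proj("side",[[C[0]+rr*np.cos(r),C[1]+rr*np.sin(r),z]])[0]-[200,190]+.5)*6 for rr,z in((.034,.125),(.02,.171))])
# initial
T=lambda x,y:((x+.5)/4.5-.5+225,(y+.5)/4.5-.5+150)
S5=lambda x,y:((x+.5)/5-.5+190,(y+.5)/5-.5+190)
for q,z in [(T(358,190),.125),(T(371,215),.171)]:
    w=ray("top",q,z);d=w[:2]-C;print('top',np.hypot(*d),np.degrees(np.arctan2(d[1],d[0])))
for q,z in [(S5(408,160),.125),(S5(375,106),.171),(S5(388,100),.171)]:
    w=ray("side",q,z);d=w[:2]-C;print('side',np.hypot(*d),np.degrees(np.arctan2(d[1],d[0])))
im=cv2.imread('pics/s6.png')[90:290,280:470];cv2.imwrite('pics/s6c.png',cv2.resize(im,None,fx=3,fy=3,interpolation=cv2.INTER_CUBIC))
```

```text
(380, 258) 0.026216886400286413 -105.63577053229601
(384, 268) 0.032330931253664895 -103.95834795064135
(376, 243) 0.017089566203040932 -107.608562549051
(372, 135) 0.0008257571403566006 67.99570254204072
(372, 162) 0.015775054392272257 -112.5757102153399
-135 [array([342.28628111, 267.63273596]), array([354.10550062, 167.00527999])]
-130 [array([348.87442265, 269.33455596]), array([358.05267553, 167.97924081])]
-125 [array([355.65913262, 270.62071477]), array([362.11447898, 168.71379422])]
-120 [array([362.58573695, 271.480069  ]), array([366.25890714, 169.2028849 ])]
-115 [array([369.59818118, 271.9051209 ]), array([370.453222  , 169.44246281])]
-110 [array([376.63956355, 271.89210699]), array([374.66423798, 169.43052439])]
-105 [array([383.65268118, 271.4410441 ]), array([378.85861414, 169.16713368])]
-100 [array([390.58058135, 270.55573208]), array([383.00314854, 168.65442258])]
-95 [array([397.3671097 , 269.24371285]), array([387.06507105, 167.89657069])]
-90 [array([403.95744721, 267.51618667]), array([391.0123313, 166.8997646])]
-85 [array([410.29862834, 265.3878871 ]), array([394.81387807, 165.67213753])]
-80 [array([416.34003271, 262.87691705]), array([398.43992703, 164.22369002])]
-75 [array([422.03384394, 260.00454911]), array([401.86221374, 162.56619306])]
-70 [array([427.3354696 , 256.79499364]), array([405.05422907, 160.71307487])]
-65 [array([432.20391747, 253.27513903]), array([407.99143483, 158.67929314])]
top 0.02847223139685437 1.8979555925119354
top 0.011386902379610044 0.16234314855814463
side 0.028633008635531202 7.293473821673834
side 0.00945492669360845 13.755646003767055
side 0.01744634929571184 12.780042266220914
```

View pics/s6c.png

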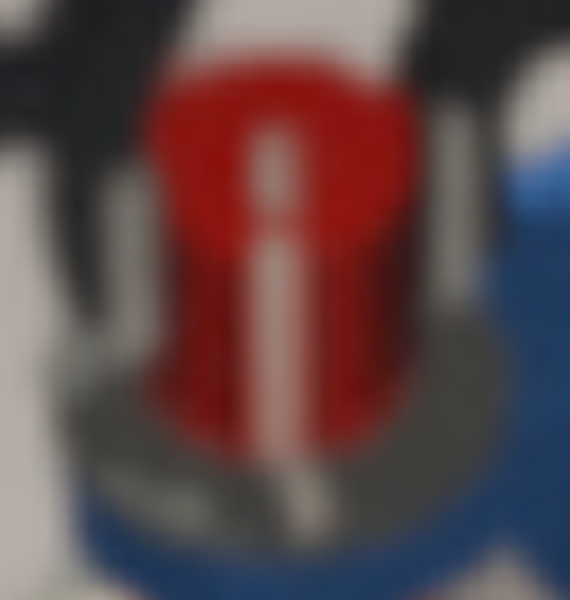

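drive_tool --deltas '[[[0,0,0,0.07,0.03],[0,0,0,0.07,0.03],[0,0,0,0.07,0.03],[0,0,0,0.07,0.03],[0,0,0,0.07,0.03],[0,0,0,0,0.03]]]'

```text
time: 13.6
tool_pos: [0.6123, -0.0765, 0.1393]
tcp_rot: [[0.478, 0.878, -0.001], [0.878, -0.478, -0.001], [-0.001, -0.0, -1.0]]
wrist_force: [-5.7, 0.3, 8.5]
grip_width: 0.452
```

```bash
python3 st.py
python3 - <<'E'
from h import *
import cv2
im=eyes.read_camera("side")[:,:,::-1][190:290,200:330]
im=cv2.resize(im,None,fx=6,fy=6,interpolation=cv2.INTER_CUBIC)[90:290,280:470]
cv2.imwrite('pics/s7.png',cv2.resize(im,None,fx=3,fy=3,interpolation=cv2.INTER_CUBIC))
E
```

```text
13.6 [ 0.6123 -0.0765  0.1393] F [-5.7  0.3  8.5] M [0.129 1.135 0.407] w 38.6 xang 61.43 q6 0.195
```

View pics/s7.png

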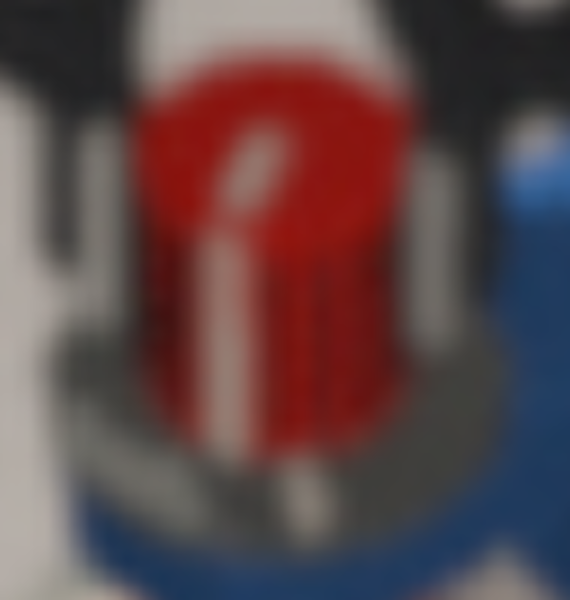

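drive_tool --deltas '[[[0,0,0,0.04,0.03],[0,0,0,0.04,0.03],[0,0,0,0,0.03],[0,0,0,0,0.03]]]'

```text
time: 14.05
tool_pos: [0.6122, -0.0765, 0.1393]
tcp_rot: [[0.545, 0.838, -0.001], [0.838, -0.545, -0.001], [-0.001, -0.0, -1.0]]
wrist_force: [-4.5, 0.6, 8.2]
grip_width: 0.452
```

```bash
python3 st.py
```

```text
14.05 [ 0.6122 -0.0765  0.1393] F [-4.5  0.6  8.2] M [0.205 1.156 0.504] w 38.6 xang 56.95 q6 0.273
```

drive_tool --deltas '[[[0,0,0,0,0.06],[0,0,0,0,0.085],[0,0,0,0,0.085],[0,0,0,0,0.085],[0,0,0,0,0.085],[0,0,-0.02,0,0.085],[0,0,-0.03,0,0.085],[0,0,-0.04,0,0.085],[0,0,-0.04,0,0.085],[0,0,-0.04,0,0.085]]]'

```text
time: 15.05
tool_pos: [0.6129, -0.0766, 0.3087]
tcp_rot: [[0.546, 0.838, -0.0], [0.838, -0.546, 0.0], [-0.0, -0.0, -1.0]]
wrist_force: [1.4, -0.3, 0.3]
grip_width: 0.993
```

```bash
python3 st.py
python3 - <<'E'
from h import *
import cv2
im=eyes.read_camera("wrist")[:,:,::-1]
cv2.imwrite('pics/w8.png',cv2.resize(im[100:384,100:420],(800,710),interpolation=cv2.INTER_CUBIC))
im=eyes.read_camera("side")[:,:,::-1][190:310,190:350]
cv2.imwrite('pics/s8.png',cv2.resize(im,None,fx=5,fy=5,interpolation=cv2.INTER_CUBIC))
E
```

```text
15.05 [ 0.6129 -0.0766  0.3087] F [ 1.4 -0.3  0.3] M [ 0.014 -0.039 -0.011] w 84.8 xang 56.88 q6 0.273
```

View pics/w8.png

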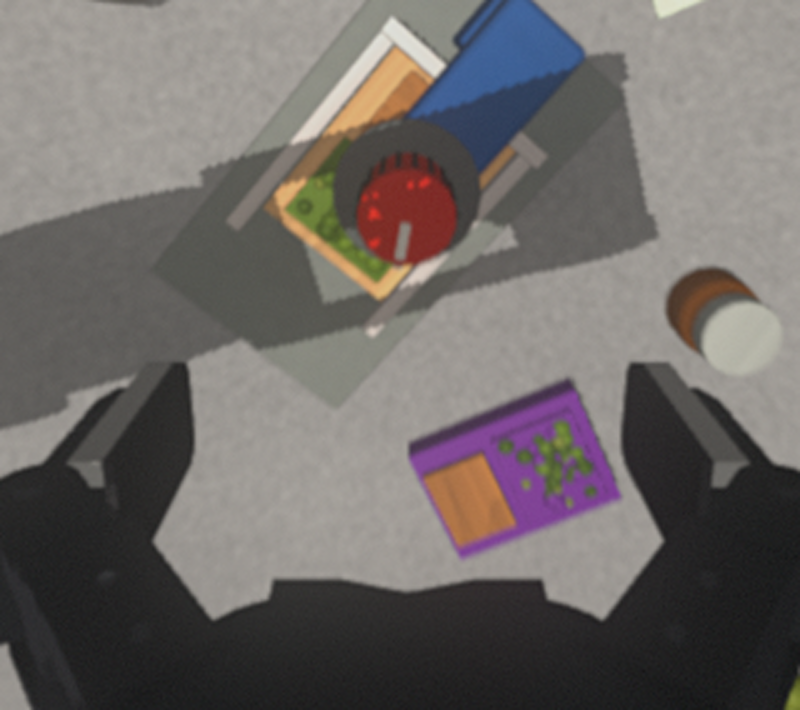

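View pics/s8.png

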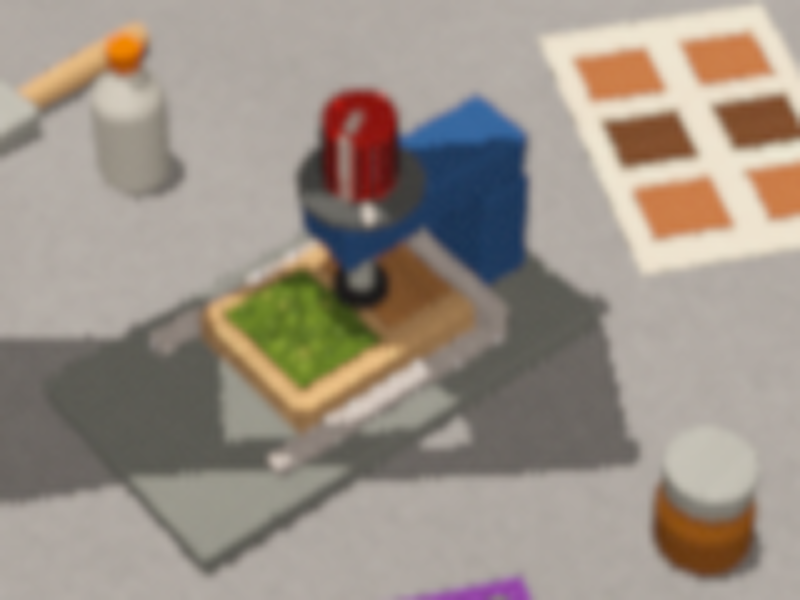

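drive_tool --deltas '[[[-0.03,0,0,0,0.085],[-0.03,0,0,0,0.085],[-0.03,0,0.02,0,0.085],[-0.025,0,0.025,0,0.085],[0,0,0.02,0,0.085],[0,0,0,0,0.085],[0,0,0,0,0.085]]]'

```text
time: 15.85
tool_pos: [0.5502, -0.1728, 0.2421]
tcp_rot: [[0.546, 0.838, -0.001], [0.838, -0.546, 0.001], [0.0, -0.001, -1.0]]
wrist_force: [0.0, 0.2, 0.5]
grip_width: 0.994
```

```bash
python3 st.py
python3 - <<'E'
from h import *
import cv2
im=eyes.read_camera("wrist")[:,:,::-1]
cv2.imwrite('pics/w9f.png',im)
p=proj("wrist",[[.6127,-.0768,.125]])[0];print(p)
x0,y0=int(p[0])-70,max(0,int(p[1])-60);print(x0,y0)
cv2.imwrite('pics/w9.png',cv2.resize(im[y0:y0+120,x0:x0+150],None,fx=5,fy=5,interpolation=cv2.INTER_CUBIC))
E
```

```text
15.85 [ 0.5502 -0.1728  0.2421] F [0.  0.2 0.5] M [-0.008  0.006 -0.025] w 84.9 xang 56.88 q6 0.08
[263.09760437  57.1935352 ]
193 0
```

View pics/w9.png

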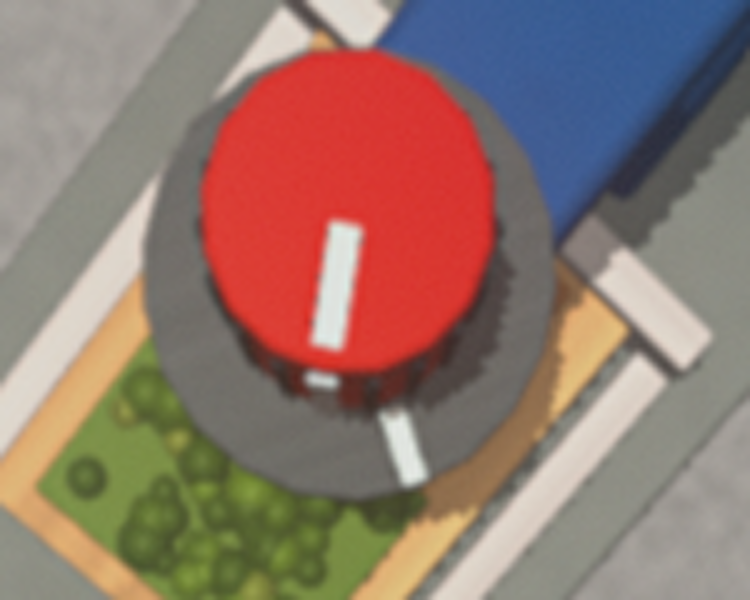

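Run:
```python
from h import *
q=lambda x,y:((x+.5)/5-.5+193,(y+.5)/5-.5)
A=[]
for a,b,z in [((346,225),(327,348),.171),((395,412),(413,482),.125)]:
    d=ray("wrist",q(*b),z)-ray("wrist",q(*a),z);A.append(np.degrees(np.arctan2(d[1],d[0])));print(A[-1],np.hypot(*d[:2]))
print('slip',A[1]-A[0])
# centres by disc: cap top disc centre ~ (348,210), flange disc centre ~ (349,273)
for a,b,z in [((348,210),(327,348),.171),((349,273),(413,482),.125)]:
    d=ray("wrist",q(*b),z)-ray("wrist",q(*a),z);print(np.degrees(np.arctan2(d[1],d[0])),np.hypot(*d[:2]))
```

```text
-132.90089598276023 0.01539000946493557
-107.32951255127045 0.01152028427468862
slip 25.571383431489778
-132.76245986573414 0.017215623846331917
-104.61743701476637 0.03406568468356321
```

```bash
python3 -c "
from station import hand_in; print(hand_in())"
```

```text
the job is handed in; nothing more can be done
None
```

The moss picture is home against the back stop and clamped. The cap has slipped about 26–28° past the flange. I handed the job in at about 16 s of the 61 s allowed.

- **Picture:** I pushed it with shut fingers until the force rose steeply at the expected stop position. The highest push I read was about 12 N against the 35 N limit. Wrist views afterwards showed it square, with its far edge on the stop. A rougher side-view measurement put the near edge 3–6 mm short of where it should be, but I trusted the contact and the closer wrist view over it.
- **Cap:** I turned it clockwise in a single grip, about 2.43 rad. The resisting torque was about 0.28 N m until it jumped to about 0.55 N m near 1.9 rad. It held 0.41–0.50 N m when the cap was kept still, and the flange mark stayed put while the cap mark moved on.
- **Slip:** After release, the last close-up gave 25.6° from the mark directions and 28° measured from the disc centres. That is a little under the 30° aim.
- **Disagreements:**
    - The torque rose more sharply than the 0.4 rad described.
    - While gripping, the tool sat about 4 mm higher than commanded. The grip held on the cap, clear of the flange.
- **Everything else:** The last views showed the glue, brush, jar and purple picture where they were. The gripper is open and touching nothing.

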